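# Slide the steel blank under the sprung hold-down

## Robot

A 6-joint arm with a two-finger parallel gripper is mounted at the origin on the work surface. World frame = base frame: x ahead of the robot, y to its left, z up, the work surface at z = 0. Lengths are in mm, angles in rad, forces in N, time in s.
With the tool pointing down it reaches from about 250 to 800 mm from the base axis. Payload 8.5 kg.
Tool frame: the origin (TCP) lies on the front face of the gripper's body, between the roots of the fingers; the fingertips stand ahead of it and the grasp point (between the pads) lies 54 mm ahead of it (manip.nose_length is the z of the fingertips in the tool frame, in mm); z points along the fingers, y is the line along which they close (so a half turn about z gives the same grasp; the last joint's range is limited). The gripper opens to 85 mm and grips with 20 to 120 N. Pads are 22 mm wide; open, the fingers measure 114 mm over their backs; the gripper's body (76 mm by 85 mm) begins 54 mm behind the grasp point. The pads swing forward as they close: fully open they stand 13 mm farther back than shut.
Start: joints at [0, 0.238, -0.013, 1.319, 0, 1.571], TCP at [524.963, -0, 303.876] pointing down, gripper open.
Joint ranges: [-2.66, 2.66], [-1.03, 1.9], [-1.14, 1.46], [-1.82, 2.27], [-1.45, 1.34], [-3.14, 3.14]. Speed limits (rad/s): [2.22, 2.22, 2.79, 3.14, 3.14, 3.14].

## Interface

Orientations are given as a rotation vector (axis times angle).
In Python, from bench import manip gives the robot as it stands. The module is installed in compiled form; this text tells all that it offers.
- The arm moves only by the tool jog_arm, never from a script. Its argument "motion" is a list of rows, each a list of 2 entries, a list of its own where there are three numbers: the shift along the tool's x, y, z in m, then the turn, a rotation vector about the tool's x, y, z in degrees. A call has 1 to 12 rows; each row shifts and turns the commanded pose from where the row before left it, along the tool's axes as they then stand; what a row does not reach is not made up. A row lasts 1/10 s, in which the tool goes at most 50 mm and 8.59 degrees, less where a joint would pass 70% of its speed; a pose out of reach is approached as far as the arm can. A call is refused whole if a number of a shift passes 0.05 or a number of a turn 8.59, either way. A call with a gripper value outside its range is refused whole. "gripper" is the opening, from 0 (shut) to 1 (fully open), set as the call begins (left out, the last holds). The fingers move at their own pace and stop on an object; "force" is the grip in N (left out, the last holds). Time passes only in rows, so rows that do not move let the fingers close. It gives the time, the measured TCP pose, the force, the opening and the grip force at its end, in the units of the state.
- manip.get_state(): the state, without advancing time (a new reading comes with each control period).
- manip.capture(name): name is "scene" or "side" or "wrist"; returns a dict with "img" (400x640x3 uint8, blue, green, red), "range_z" (400x640 float32, mm along the optical axis (not along the pixel's ray), 0 where there is no reading), "camera_matrix" (3x3 intrinsics, pixels), "world_to_cam" (4x4, takes a point from world to camera coordinates). Camera axes: x right, y down, z forward; pixel columns grow to the right and rows downward; lengths in mm; the calibration is good to about 2 mm. A picture is of the moment at which its call begins.
- manip.sign_off(): hands the job in; it is judged then, once.
The state is a dict: "time": time; "joints": joint angles; "qvel": joint speeds; "tau": joint torques, N m; "tool_pos": TCP position; "eef_rot": TCP orientation; "force": force on the tool from outside, world axes, zero at the start; "wrist_torque": the same for the moment, N m; "width": opening from 0.0 (shut) to 1.0 (fully open); "grip_force": force on a finger pad.
Only numpy, scipy, OpenCV 4.12 (cv2) and the standard library are available. Lean on these libraries where they do the work, as an engineer would, in place of code of your own. Each camera call takes 0.05 s, during which the arm holds its last target. There are 200 camera calls.

## Task

On the bench is a small marking fixture with a flat steel blank lying in its guide channel. Hold the thumb bar of the spring clip down with one fingertip so that its nose lifts, and with the other fingertip push the blank along the channel beneath the nose until it is fully home against the end stop; then let the bar up so that the nose clamps the blank, and move clear. Only push: do not lift the blank at any time, and leave the hammer, the loose handle and the mug alone.

Things in the scene. Friction and masses are not known exactly. Their poses are not given: they have to be found in the camera images.
- fixture: Fixture fixed to the bench: wooden base 180 x 132 x 12 mm (x -135..45, y -36..96) with a raised steel bed (y -24..24, top 22 mm above the bench). Origin: bench level on the channel's centreline, straight below the clip's nose. x: along the channel, the way the blank is pushed; y: towards the thumb bar; z up. Nothing on it rises over 60 mm above the bench.
- channel (a point): Open -x end of the guide channel, centre of its floor (fixture -135, 0, 22 mm); axes as the fixture's. The channel is 35 mm wide, between two rails 5 mm thick and 8 mm high above the bed, running the bed's whole length; open above.
- stop (a point): End stop of the channel: foot of its near face, mid-channel (fixture 28, 0, 22 mm). A cross wall 14 mm high above the bed.
- blank: Flat dark steel blank, 64 (its x) x 32 (y) x 12 mm (z), 0.13 to 0.27 kg, loose in the channel on the bed, long side along the channel. Origin: centre of its underside. At the start its leading end is 4 to 24 mm short of the nose's near face. Fully home, its leading end touches the stop: origin at fixture x = -4 mm.
- clip: Spring clip of bright steel: a shaft carrying the nose and the thumb bar. Origin on the shaft's axis (fixture 0, 38, 34 mm), axes as the fixture's when closed. Pressing the bar turns it about x: 0 closed, 0.56 rad bar fully down (hard stop). About 3 N on the bar's middle starts it, 8 N brings it to the stop; it springs back. Shaft brackets 42 mm high.
- thumb_bar (a point): Centre of the top face of the clip's thumb bar, a plate 94 mm long (fixture x -125..-31), 36 wide, 4 thick. Closed it slopes up away from the channel at 0.56 rad, this point at fixture (-78, 71, 42) mm. Fully down it is level, top 23 mm above the bench over fixture y 52..88. The nose is clear with this point below 28 mm; a fingertip can slide along x on it at constant height. Axes as the clip's.
- nose (a point): Centre of the underside of the clip's nose, a block 20 (x) x 10 (y) x 24 mm (z). Closed it stands on the bed mid-channel (fixture x -10..10) at height 22 mm and blocks the blank. Its height is 44 mm with the bar fully down; the blank passes below it above about 36.5 mm; clamped on the blank it is at about 36 mm. Axes as the clip's.
- hammer: Bystander: hammer, 260 mm long, lying on the bench on the -y side of the fixture. Origin under the middle, handle to its -x.
- handle: Bystander: loose turned wooden tool handle, 120 mm long (its x), 28 mm thick, lying on the bench on the +y side of the fixture. Origin: centre of its underside.
- mug: Bystander: steel cup, 72 mm across, 75 mm tall, standing on the bench beyond the end stop. Origin: centre of its underside.
Things that resemble listed ones, but are neither listed nor needed, are in the scene too. Of the things that look like the blank, the smallest one is meant.

How it is judged (in metres and radians):
On the way, in this order (a step that is already met when the one before it is completed fails the run):
1. a finger holds the thumb bar down so that the nose is lifted, the blank still short of the nose (z of nose in the frame of fixture above 0.034 m and contact force between the fingers and clip above 0.5 N and x of blank in the frame of fixture below -0.038 m), for 0.1 s.
2. with the thumb bar still held down by a finger, a finger pushes the blank in under the nose (z of nose in the frame of fixture above 0.034 m and contact force between the fingers and clip above 0.5 N and contact force between the fingers and blank above 0.1 N and x of blank in the frame of fixture above -0.03 m), for 0.02 s.
At the end, for the whole second after the job is handed in: The blank lies flat in the channel with its leading end within 3.5 mm of the end stop, the released nose is clamping it (its underside 33.5 to 38 mm above the bench, nose pressing on the blank with over 1 N), and all is at rest (x of blank in the frame of fixture between -0.0075 and 0 m and y of blank in the frame of fixture between -0.004 and 0.004 m and z of blank in the frame of fixture between 0.019 and 0.025 m and angle between blank's own z axis and vertical below 0.06 rad and z of nose in the frame of fixture between 0.0335 and 0.038 m and contact force between clip and blank above 1 N and linear speed of blank below 0.01 m/s); the robot touches nothing.
It fails at once if the blank is lifted more than 6 mm off the bed or tipped by more than 0.2 rad (z of blank in the frame of fixture above 0.028 m or angle between blank's own z axis and vertical above 0.2 rad).
It fails at once if the hammer is moved more than 15 mm (distance of hammer from where it was at the start of the episode above 0.015 m).
It fails at once if the handle is moved more than 15 mm (distance of handle from where it was at the start of the episode above 0.015 m).
It fails at once if the mug is moved more than 15 mm (distance of mug from where it was at the start of the episode above 0.015 m).
It also fails if it takes over 38 s, if anything falls off the work surface, if the arm or the gripper's body presses on something with over 40 N, if the wrist force passes 120 N, or if a joint passes its speed limit or range.

## Working session

There is one attempt and no reset: what is moved stays moved. The work goes in short steps, Python scripts to look and compute and a tool call to move; the robot and the scene stay as the last step left them, time stands still between calls to the robot, and variables do not carry over. Pictures are saved under pics/ and viewed, at most 10 in all, crops included, and the job is handed in when it is done.

Besides the shell and the picture viewer there is one more tool, called as name([rows], argument=value, ...), one row to a line, values as JSON. jog_arm: Moves the arm, as the interface text tells. Its arguments: {"type":"object","properties":{"motion":{"type":"array","items":{"type":"array"}},"gripper":{"type":"number"},"force":{"type":"number"}},"required":["motion"]}

```bash
mkdir -p pics; cat > h.py <<'E'
import numpy as np, cv2
from bench import manip
def cap(n):
    c=manip.capture(n); c['K']=np.array(c['camera_matrix']); c['T']=np.array(c['world_to_cam']); return c
def cloud(c):
    z=c['range_z']; v,u=np.mgrid[:z.shape[0],:z.shape[1]]; K=c['K']
    p=np.stack([(u-K[0,2])/K[0,0]*z,(v-K[1,2])/K[1,1]*z,z],-1)
    T=np.linalg.inv(c['T']); w=p@T[:3,:3].T+T[:3,3]; w[z<=0]=np.nan; return w
def proj(c,P):
    P=np.atleast_2d(P); q=(P@c['T'][:3,:3].T+c['T'][:3,3])@c['K'].T; return q[:,:2]/q[:,2:]
E
python3 - <<'E'
from h import *
for n in ['scene','side']:
    c=cap(n); cv2.imwrite(f'pics/{n}0.png',c['img']); np.savez(f'{n}0.npz',img=c['img'],w=cloud(c),K=c['K'],T=c['T'])
    print(n,np.linalg.inv(c['T'])[:3,3])
s=manip.get_state();print(s, manip.nose_length)
E
```

```text
scene [954.80630725 532.70103423 691.33444972]
side [ 63.14457497 549.56282048 483.16899537]
{'time': 0.1, 'joints': array([ 6.13159507e-06,  2.38755034e-01, -1.41685498e-02,  1.31917804e+00,
        1.07185329e-05,  1.57081083e+00]), 'qvel': array([-0.00112504, -0.00107681,  0.00353162,  0.00036959, -0.00082408,
       -0.00258818]), 'tau': array([-1.94144020e-03, -5.39726973e+01,  3.46997201e+01,  1.33770503e-02,
       -6.54985024e-05, -4.83787790e-05]), 'tool_pos': array([5.24732326e+02, 5.72772655e-03, 3.03324417e+02]), 'eef_rot': array([-2.22079253e+00, -2.22077394e+00,  1.43750323e-03]), 'force': array([-0.06651947, -0.27742325,  0.33683471]), 'wrist_torque': array([-0.03054603, -0.01028218, -0.00073557]), 'grip_force': 0.0, 'width': 0.9936617803577764} 72.6
```

View pics/scene0.png

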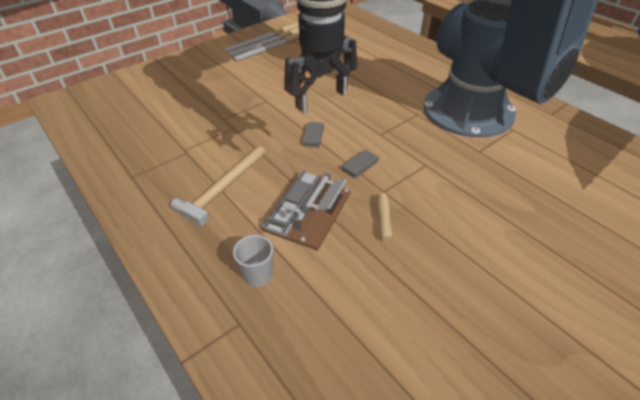

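View pics/side0.png

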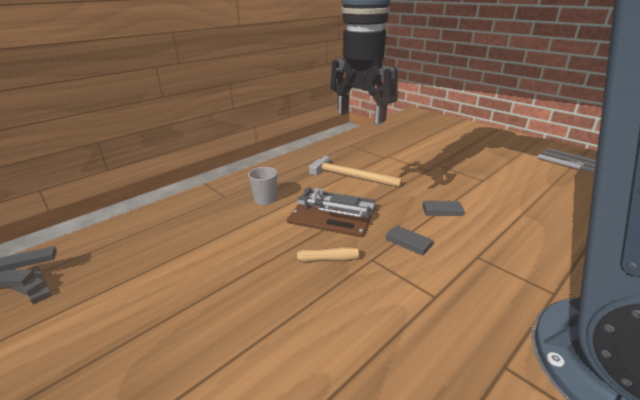

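The scene shows the fixture at about (305,208), with the thumb bar towards the handle at (385,215). The hammer is at (215,190) and the mug at (255,260). There are three blank-like plates: (314,134) and (361,163) lie loose on the bench, and one sits in the channel near (308,182). The one in the channel is the one meant; I'll confirm it in a crop.

```bash
python3 - <<'E'
from h import *
d=np.load('scene0.npz'); w=d['w']; img=d['img']
for (u,v) in [(305,208),(314,134),(361,163),(308,182),(385,215),(255,245),(215,195)]: print((u,v),w[v,u].round(1))
hsv=cv2.cvtColor(img,cv2.COLOR_BGR2HSV)
x,y,z=np.moveaxis(w,-1,0)
c0=w[208,305]
near=np.hypot(x-c0[0],y-c0[1])<150
m=near&(z>7)&(z<60)
lab=cv2.connectedComponents(m.astype(np.uint8))[1]; L=lab[208,305]; mm=lab==L
print(mm.sum())
r=cv2.minAreaRect(w[mm][:,:2].astype(np.float32)); print(r)
b=mm&(z<17); print(b.sum(), cv2.minAreaRect(w[b][:,:2].astype(np.float32)))
crop=cv2.resize(img[110:260,230:410],None,fx=4.4,fy=4,interpolation=cv2.INTER_CUBIC); cv2.imwrite('pics/crop0.png',cv2.resize(img[110:260,230:410],(720,600),interpolation=cv2.INTER_CUBIC))
E
```

```text
(305, 208) [601.   40.4  40.7]
(314, 134) [ 410.1 -171.2   14.2]
(361, 163) [395.7  -9.4  16.8]
(308, 182) [536.  -33.9  20.9]
(385, 215) [475.3 149.5  24.8]
(255, 245) [738.3  65.6  52.8]
(215, 195) [ 717.8 -136.6   14.9]
4057
((580.9627075195312, 21.34827423095703), (182.85731506347656, 132.9940948486328), 27.1689453125)
1681 ((581.841064453125, 21.799102783203125), (180.6308135986328, 132.9940948486328), 27.1689453125)
```

View pics/crop0.png

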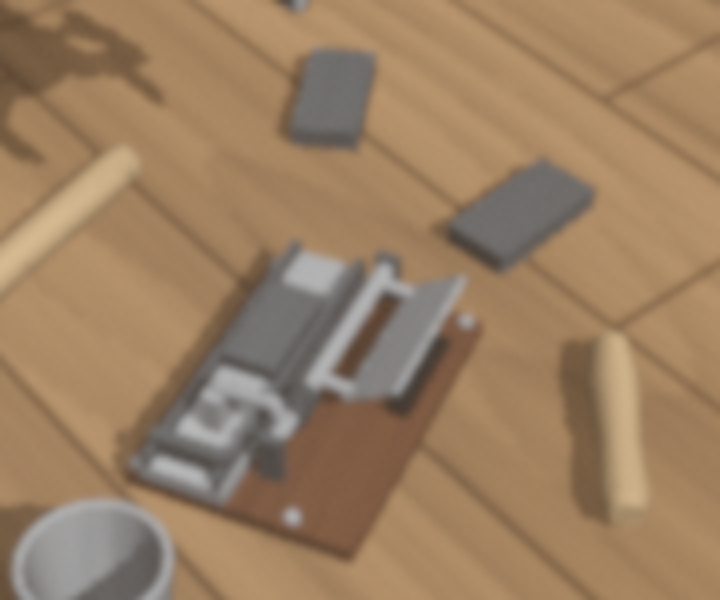

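The crop confirms it. The dark blank lies between the rails with bright bed visible behind it, and the nose and stop are ahead. It is smaller than the two loose plates on the bench. Next I'll measure its rear end and work out the approach.

```bash
cat >> h.py <<'E'
th=np.deg2rad(27.17); R=np.array([[np.cos(th),-np.sin(th)],[np.sin(th),np.cos(th)]])
O=np.array([581.5,21.7])-R@[-45,30]
def fix(P): return (np.asarray(P)[...,:2]-O)@R
def world(f): return R@np.asarray(f)[:2]+O
E
python3 - <<'E'
from h import *
print('O',O)
for n in ['scene','side']:
    d=np.load(n+'0.npz'); w=d['w']; f=fix(w); z=w[...,2]; g=cv2.cvtColor(d['img'],cv2.COLOR_BGR2GRAY)
    print(n)
    for x in range(-140,45,6):
        m=(abs(f[...,0]-x)<3)&(abs(f[...,1])<8)&(z<70)
        if m.sum(): print(x,m.sum(),np.median(z[m]).round(1),np.median(g[m]))
    m=(abs(f[...,0]+78)<25)&(f[...,1]>45)&(f[...,1]<92)&(z>20)&(z<70)
    for y in range(46,92,6):
        q=m&(abs(f[...,1]-y)<3)
        if q.sum(): print('bar',y,q.sum(),np.median(z[q]).round(1))
for f_ in [(-112,37),(-47,37)]: print(f_,world(f_))
print('tool delta (x=fx,y=-fy) after turn, from start', fix([524.7,0]))
E
```

```text
O [635.23346644  15.5587799 ]
scene
-134 10 22.0 173.0
-128 12 22.0 177.0
-122 15 21.5 178.0
-116 12 21.8 175.5
-110 10 22.3 162.0
-98 5 34.4 138.0
-92 11 34.1 120.0
-86 17 34.1 114.0
-80 15 34.0 114.0
-74 12 34.0 114.0
-68 17 34.0 115.0
-62 16 33.6 115.0
-56 13 33.9 115.0
-50 13 34.5 115.0
-44 16 34.1 115.0
-38 20 33.1 114.0
-32 37 26.0 125.0
-26 5 22.0 174.0
-14 6 23.0 131.0
-8 15 44.0 164.0
-2 23 36.5 165.0
4 34 44.8 157.0
10 51 29.8 139.0
16 12 21.5 166.0
28 11 36.0 129.0
34 49 31.2 104.0
40 25 21.5 171.0
bar 58 29 34.3
bar 64 34 37.1
bar 70 38 40.8
bar 76 38 45.1
bar 82 34 48.7
bar 88 31 49.7
side
-140 11 2.2 89.0
-134 16 8.6 83.5
-128 4 23.1 165.5
-122 4 24.2 161.5
-116 6 24.3 171.0
-110 6 23.9 171.5
-104 5 23.4 165.0
-98 16 26.0 91.0
-92 7 36.0 101.0
-86 12 35.5 102.0
-80 8 35.6 102.0
-74 8 35.4 101.5
-68 9 35.6 101.0
-62 8 35.8 101.0
-56 8 36.0 101.0
-50 7 35.6 101.0
-44 7 35.3 101.0
-38 8 36.0 101.5
-32 6 36.4 113.0
-26 3 25.0 170.0
-20 4 23.4 171.0
-14 6 24.4 144.0
-8 28 37.6 112.5
-2 25 40.9 133.0
4 12 32.1 145.0
10 6 47.8 153.5
16 1 23.9 151.0
22 6 24.7 137.5
28 14 30.3 72.0
34 8 37.8 98.5
bar 58 1 37.2
bar 64 1 40.5
bar 70 1 43.0
bar 76 9 20.4
bar 82 22 20.8
bar 88 39 51.1
(-112, 37) [518.69665048  -2.66676608]
(-47, 37) [576.52426366  27.01432478]
tool delta (x=fx,y=-fy) after turn, from start [-105.44135538   36.63118085]
```

jog_arm([
  [[0,0,0.015],[0,0,7.854]],
  [[0,0,0.015],[0,0,7.854]],
  [[0,0,0.015],[0,0,7.854]],
  [[0,0,0.015],[0,0,7.854]],
  [[0,0,0.015],[0,0,7.854]],
  [[0,0,0.015],[0,0,7.854]],
  [[0,0,0.015],[0,0,7.854]],
  [[0,0,0.015],[0,0,7.854]],
  [[-0.008,0,0.01],[0,0,0]],
  [[0,0,0],[0,0,0]],
  [[0,0,0],[0,0,0]],
], gripper=0.72)

```text
time: 1.2
tool_pos: [517.9, -3.6, 174.0]
eef_rot: [-3.053, -0.738, 0.001]
force: [0.7, 0.4, 0.6]
width: 0.718
grip_force: 0.0
```

```bash
python3 - <<'E'
from h import *
from scipy.spatial.transform import Rotation as Ro
c=cap('wrist'); cv2.imwrite('pics/w1.png',c['img']); np.savez('w1.npz',img=c['img'],w=cloud(c),K=c['K'],T=c['T'])
s=manip.get_state(); print(s['time'],s['joints'].round(2),s['tool_pos'],fix(s['tool_pos']),s['width'],s['force'],manip.nose_length)
M=Ro.from_rotvec(s['eef_rot']).as_matrix(); print(M.round(4),np.degrees(np.arctan2(M[1,0],M[0,0])))
E
```

```text
1.25 [-0.01  0.3  -0.27  1.    0.    2.66] [518.26296326  -3.62809109 174.33240008] [-112.82480418   36.34278737] 0.7201546234292494 [ 1.23800137 -0.28377233 -0.33282809] 72.6
[[ 8.895e-01  4.569e-01  5.000e-04]
 [ 4.569e-01 -8.895e-01 -0.000e+00]
 [ 4.000e-04  2.000e-04 -1.000e+00]] 27.18873757776954
```

View pics/w1.png

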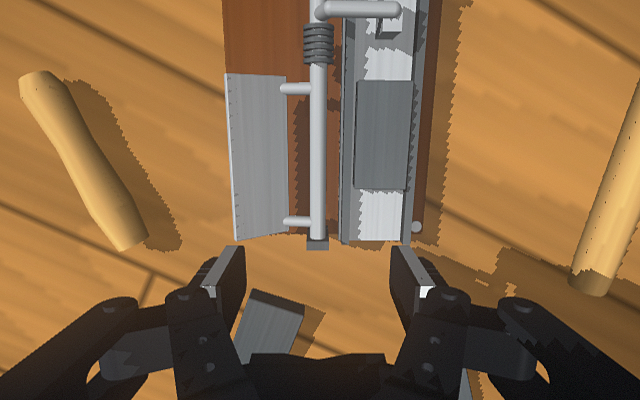

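The wrist view has +x up and +y left. The fingertips are at about (225,270) and (410,270), the bar at (260,155) and the blank at (385,135), its rear edge near row 187. I'll measure these in the fixture frame.

```bash
python3 - <<'E'
from h import *
d=np.load('w1.npz'); w=d['w']; f=fix(w); z=w[...,2]; img=d['img'];g=cv2.cvtColor(img,cv2.COLOR_BGR2GRAY)
for nm,u0,u1 in [('L',195,250),('R',385,440)]:
    s=np.s_[235:310,u0:u1]; m=(z[s]>60)&(z[s]<170)
    ff=f[s][m]; zz=z[s][m]; print(nm,m.sum(),np.nanpercentile(ff,[1,50,99],axis=0).round(1).tolist(),np.percentile(zz,[0,1,5,50,99]).round(1))
    t=zz<np.percentile(zz,1)+8; print(' tip',ff[t].min(0),ff[t].max(0))
for (u,v) in [(385,92),(385,135),(385,180),(360,135),(408,135),(385,210),(260,155),(235,155),(283,155),(260,78),(260,232),(349,130),(410,210)]: print((u,v),f[v,u].round(1),z[v,u].round(1))
col=f[:,385]; 
for v in range(74,200,2):
    if abs(z[v,385]-z[v-2,385])>4: print('edge',v,col[v-2].round(1),z[v-2,385].round(1),col[v].round(1),z[v,385].round(1))
E
```

```text
L 2776 [[-122.9, 66.2], [-105.0, 67.8], [-101.0, 79.8]] [105.9 107.6 111.7 131.5 158.2]
 tip [-124.44031991   66.56282191] [-101.99938164   79.58952095]
R 2740 [[-122.9, -7.3], [-104.9, 4.5], [-101.0, 6.1]] [105.4 107.6 111.5 131.2 158.2]
 tip [-124.15363363   -6.89371109] [-101.83940812    5.82469686]
(385, 92) [-40.6  -2.2] 34.3
(385, 135) [-64.8  -3.6] 33.1
(385, 180) [-91.7  -4.8] 34.3
(360, 135) [-64.9  11. ] 32.2
(408, 135) [-64.9 -17.3] 32.8
(385, 210) [-114.8   -8.4] 21.0
(260, 155) [-75.6  69.5] 41.2
(235, 155) [-74.4  81.9] 49.7
(283, 155) [-76.6  56.9] 33.9
(260, 78) [-33.4  67.9] 40.0
(260, 232) [-122.3   71.2] 42.5
(349, 130) [-62.2  17.3] 28.6
(410, 210) [-112.2  -22.6] 29.7
edge 80 [-32.2  -4. ] 22.0 [-34.   -2.2] 32.4
edge 190 [-96.8  -5.1] 33.9 [-101.1   -7.6] 21.5
```

jog_arm([
  [[-0.002,0.001,0.015],[0,0,0]],
  [[0,0,0.015],[0,0,0]],
  [[0,0,0.015],[0,0,0]],
  [[0,0,0.01],[0,0,0]],
  [[0,0,0.005],[0,0,0]],
  [[0,0,0.005],[0,0,0]],
  [[0,0,0.004],[0,0,0]],
  [[0,0,0],[0,0,0]],
  [[0,0,0],[0,0,0]],
])

```text
time: 2.15
tool_pos: [517.0, -5.4, 105.4]
eef_rot: [3.054, 0.738, 0.002]
force: [0.3, 0.8, 3.8]
width: 0.72
grip_force: 1.5
```

```bash
python3 - <<'E'
from h import *
c=cap('wrist'); w=cloud(c); cv2.imwrite('pics/w2.png',c['img']); np.savez('w2.npz',img=c['img'],w=w)
s=manip.get_state(); print(s['time'],s['tool_pos'],fix(s['tool_pos']),s['width'],s['force'],s['wrist_torque'])
f=fix(w);z=w[...,2]
for x in (-90,-70,-50):
  for y in range(52,92,4):
    m=(abs(f[...,0]-x)<4)&(abs(f[...,1]-y)<2)
    if m.sum(): print(x,y,np.median(z[m]).round(1),end='; ')
  print()
E
```

```text
2.2 [516.9099886   -5.3691226  105.41079023] [-114.82349664   35.41168072] 0.7195999514480682 [0.09097662 1.01105076 4.2256293 ] [ 0.27128089 -0.00268562 -0.05722608]
-90 52 11.6; -90 56 30.1; -90 60 32.4; -90 64 34.4; -90 68 36.2; -90 72 37.9; -90 76 39.8; -90 80 41.7; -90 84 43.4; -90 88 43.6; 
-70 52 11.7; -70 56 30.2; -70 60 32.4; -70 64 34.3; -70 68 36.2; -70 72 38.1; -70 76 39.9; -70 80 41.6; -70 84 43.5; -70 88 43.7; 
-50 52 11.6; -50 56 30.2; -50 60 32.5; -50 64 34.4; -50 68 36.2; -50 72 37.9; -50 76 39.9; -50 80 41.8; -50 84 43.5; -50 88 43.5;
```

View pics/w2.png

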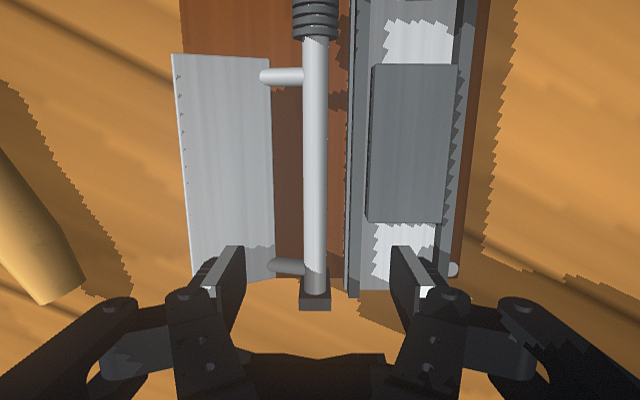

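The bar is in contact and tilting (about 4 N). The blank finger is at pixel (412,270), between the rails and behind the blank's rear edge at row 222. I'll continue down.

jog_arm([
  [[0,0,0.004],[0,0,0]],
  [[0,0,0.004],[0,0,0]],
  [[0,0,0.003],[0,0,0]],
  [[0,0,0.002],[0,0,0]],
  [[0,0,0.001],[0,0,0]],
  [[0,0,0],[0,0,0]],
  [[0,0,0],[0,0,0]],
])

```text
time: 2.9
tool_pos: [517.4, -6.1, 91.6]
eef_rot: [3.052, 0.737, 0.003]
force: [0.2, -3.4, 7.6]
width: 0.719
grip_force: 4.1
```

```bash
cat > chk.py <<'E'
from h import *
c=cap('wrist'); w=cloud(c)
s=manip.get_state(); print(s['time'],s['tool_pos'],fix(s['tool_pos']),s['width'],s['force'],s['wrist_torque'],s['grip_force'])
f=fix(w);z=w[...,2]
for x in (-90,-60,-45):
  for y in range(56,92,6):
    m=(abs(f[...,0]-x)<4)&(abs(f[...,1]-y)<2)
    if m.sum(): print(x,y,np.median(z[m]).round(1),end='; ')
  print()
m=(abs(f[...,1]+2)<10)&(z>30)&(z<38)&(f[...,0]>-110)
print('blank',np.percentile(f[m],[1,99],axis=0).round(1).tolist())
import sys; cv2.imwrite(f'pics/{sys.argv[1]}.png',c['img'])
E
python3 chk.py w3
```

```text
2.95 [517.41785292  -6.01675456  91.65541907] [-114.6674019    34.60360414] 0.7232790696317547 [ 0.53563321 -2.56261775  8.31210996] [-0.47986808 -0.03120342  0.08318244] 4.091106582200155
-90 56 23.6; -90 62 23.8; -90 68 24.1; -90 74 24.4; -90 80 24.7; -90 86 24.8; 
-60 56 23.5; -60 62 23.8; -60 68 24.1; -60 74 24.5; -60 80 24.6; -60 86 24.8; 
-45 56 23.5; -45 62 23.8; -45 68 24.1; -45 74 24.4; -45 80 24.7; -45 86 24.7; 
blank [[-107.4, -11.8], [-34.2, 7.8]]
```

jog_arm([
  [[0.003,0,0],[0,0,0]],
  [[0.004,0,0],[0,0,0]],
  [[0.004,0,0],[0,0,0]],
  [[0.004,0,0],[0,0,0]],
  [[0.003,0,0],[0,0,0]],
  [[0.002,0,0],[0,0,0]],
  [[0,0,0],[0,0,0]],
])

```text
time: 3.65
tool_pos: [533.1, 3.2, 90.9]
eef_rot: [3.053, 0.737, -0.004]
force: [-5.1, -2.3, 7.7]
width: 0.719
grip_force: 4.3
```

```bash
python3 chk.py w4
```

```text
3.7 [533.08631025   3.2284154   90.84862193] [-96.50622929  35.67389962] 0.7131700679216201 [-4.61184079 -3.01015899  7.2747571 ] [-0.29289724  1.10256203  0.12541244] 4.218435412680606
-90 56 23.2; -90 62 23.2; -90 68 52.6; -90 74 35.1; -90 80 72.2; -90 86 79.4; 
-60 56 23.0; -60 62 23.1; -60 68 23.3; -60 74 23.5; -60 80 23.7; -60 86 23.8; 
-45 56 23.1; -45 62 23.1; -45 68 23.2; -45 74 23.5; -45 80 23.6; -45 86 23.7; 
blank [[-99.1, -11.8], [-22.7, 7.8]]
```

View pics/w4.png

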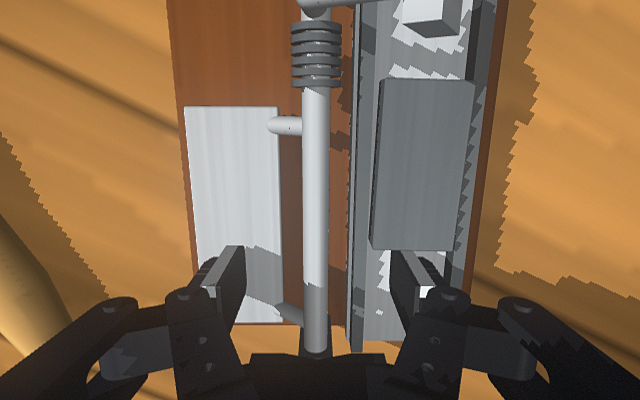

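The bar is level and the nose lifted (435,15). The finger is against the blank's rear edge at row 250 and has pushed the blank about 11 mm. I'll keep pushing.

jog_arm([
  [[0.004,0,-0.0005],[0,0,0]],
  [[0.004,0,0],[0,0,0]],
  [[0.004,0,0],[0,0,0]],
  [[0.004,0,0],[0,0,0]],
  [[0.004,0,0],[0,0,0]],
  [[0.004,0,0],[0,0,0]],
  [[0.004,0,0],[0,0,0]],
  [[0.004,0,0],[0,0,0]],
  [[0.004,0,0],[0,0,0]],
  [[0.004,0,0],[0,0,0]],
  [[0.003,0,0],[0,0,0]],
  [[0,0,0],[0,0,0]],
])

```text
time: 4.9
tool_pos: [571.7, 23.0, 91.3]
eef_rot: [3.053, 0.738, -0.003]
force: [-3.8, -1.9, 7.1]
width: 0.721
grip_force: 3.8
```

```bash
python3 chk.py w5
```

```text
4.95 [571.73069327  22.99388668  91.325238  ] [-53.10048804  35.61209322] 0.722628559103234 [-3.31651305 -1.73086824  6.36575687] [-0.13482493  0.80991155  0.11581652] 3.752849507924765
-90 56 23.3; -90 62 23.5; -90 68 23.7; -90 74 23.8; 
-60 56 23.2; -60 62 23.5; -60 68 42.1; -60 74 81.7; -60 80 77.0; -60 86 79.9; 
-45 56 23.3; -45 62 23.6; -45 68 57.3; -45 74 71.1; -45 80 69.8; -45 86 81.6; 
blank [[-57.8, -11.8], [35.2, 7.8]]
```

jog_arm([
  [[0.002,0,0],[0,0,0]],
  [[0.002,0,0],[0,0,0]],
  [[0.001,0,0],[0,0,0]],
  [[0.001,0,0],[0,0,0]],
  [[0,0,0],[0,0,0]],
])

```text
time: 5.45
tool_pos: [576.6, 25.5, 91.3]
eef_rot: [3.053, 0.737, -0.004]
force: [-4.7, -3.0, 7.5]
width: 0.719
grip_force: 4.0
```

jog_arm([
  [[0.001,0,0],[0,0,0]],
  [[0.001,0,0],[0,0,0]],
  [[0.001,0,0],[0,0,0]],
  [[0,0,0],[0,0,0]],
])

```text
time: 5.85
tool_pos: [577.4, 25.9, 91.2]
eef_rot: [3.052, 0.735, -0.011]
force: [-12.9, -8.1, 14.0]
width: 0.72
grip_force: 9.1
```

```bash
python3 chk.py w6
```

```text
5.9 [577.38527189  25.9279288   91.15560124] [-46.73008256  35.64031769] 0.719659257847772 [-11.89423675  -8.24663559  12.84456134] [-1.40313626  2.48311773 -0.25905586] 9.05746013741009
-90 56 23.1; -90 62 23.4; -90 68 23.6; -90 74 23.9; 
-60 56 23.1; -60 62 23.4; -60 68 33.3; -60 80 73.4; -60 86 79.5; 
-45 56 23.3; -45 62 23.4; -45 68 51.6; -45 80 76.7; -45 86 79.0; 
blank [[-51.3, -11.9], [35.1, 7.8]]
```

View pics/w6.png

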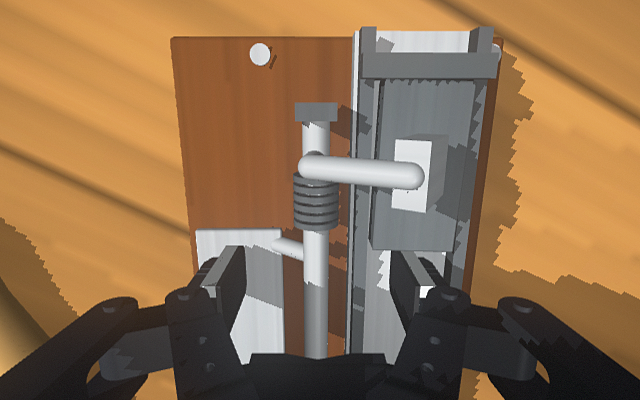

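The blank is home: its leading edge is against the cross wall at row 78, the force has jumped to about 14 N, and the TCP is at the predicted x = -47. I'll back off slightly and then rise.

jog_arm([
  [[-0.002,0,0],[0,0,0]],
  [[-0.003,0,0],[0,0,0]],
  [[0,0,-0.003],[0,0,0]],
  [[0,0,-0.005],[0,0,0]],
  [[0,0,-0.005],[0,0,0]],
  [[0,0,-0.008],[0,0,0]],
  [[0,0,-0.015],[0,0,0]],
  [[0,0,-0.02],[0,0,0]],
  [[0,0,-0.02],[0,0,0]],
  [[0,0,-0.02],[0,0,0]],
  [[0,0,0],[0,0,0]],
  [[0,0,0],[0,0,0]],
])

```text
time: 7.1
tool_pos: [576.2, 25.0, 187.6]
eef_rot: [3.053, 0.738, 0.001]
force: [-0.6, -1.2, -0.4]
width: 0.723
grip_force: 0.0
```

```bash
python3 chk.py w7
```

```text
7.15 [575.77585094  25.0504208  186.87910438] [-48.56261129  35.59455118] 0.7178433069431236 [-0.53168542  0.50213444 -0.57291577] [-0.04812348  0.00833357 -0.02740388] 0.0
-90 56 26.9; -90 62 28.2; -90 68 29.6; -90 74 31.0; -90 80 32.2; -90 86 33.1; 
-60 56 26.9; -60 62 28.1; -60 68 29.5; -60 74 30.9; -60 80 32.4; -60 86 176.2; 
-45 56 26.8; -45 62 28.2; -45 68 156.9; -45 74 32.4; -45 80 172.3; -45 86 175.4; 
blank [[-35.8, -11.9], [35.2, 7.9]]
```

View pics/w7.png

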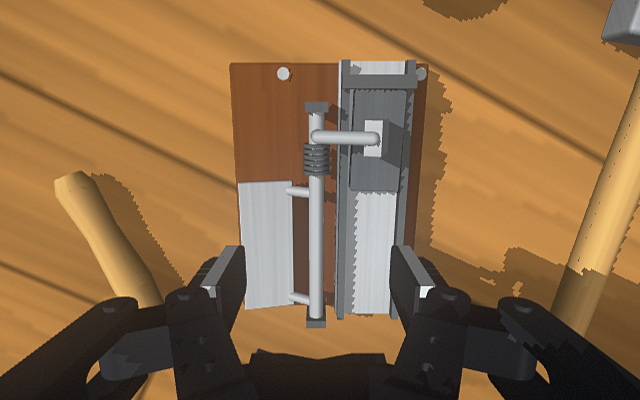

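The blank's rear edge is at x ≈ -36 (row 190) and its front is at the stop. The bar is partly raised with the nose resting on the blank, and the arm is clear.

```bash
python3 -c "
from bench import manip
print(manip.sign_off())"
```

```text
the job is handed in; nothing more can be done
None
```

The blank is home against the end stop and clamped by the nose, the arm is clear, and the job is handed in; sign-off returned no verdict, so success isn't confirmed beyond my last measurements.

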